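Cover the pin pots before tilting the drafting table

ROBOT

A 7-joint arm with a two-finger parallel gripper is mounted at the origin on the work surface. World frame = base frame: x ahead of the robot, y to its left, z up, the work surface at z = 0. Lengths are in m, angles in rad, forces in N, time in s.
With the tool pointing down it reaches from about 0.425 to 0.925 m from the base axis. Payload 6.8 kg.
Tool frame: the origin (TCP) lies between the finger pads; the fingertips stand 11 mm ahead of it and the grasp point (between the pads) lies 8 mm behind it (bot.tip_extent is the distance from the TCP to the fingertips, in m); z points along the fingers, y is the line along which they close (so a half turn about z gives the same grasp; the last joint's range is limited). The gripper opens to 85 mm and grips with 20 to 120 N. Pads are 22 mm wide; open, the fingers measure 114 mm over their backs; the gripper's body (76 mm by 85 mm) begins 54 mm behind the grasp point. The pads swing forward as they close: fully open they stand 13 mm farther back than shut.
Start: joints at [1.023, 0.477, 0.022, 1.555, -0.011, 1.109, -0.083], TCP at [0.287, -0.611, 0.242] pointing down, gripper open.
Joint ranges: [-2.96, 2.96], [-0.34, 2.1], [-1.41, 1.46], [0.24, 2.44], [-1.37, 4.51], [0.17, 1.92], [-2.96, 2.96]. Speed limits (rad/s): [2.39, 2.39, 3.14, 3.14, 3.14, 3.14, 3.14].

INTERFACE

Orientations are given as a 3x3 rotation matrix whose columns are the frame's x, y, z axes.
In Python, from bench import bot, imaging gives the robot as it stands.
- The arm moves only by the shell command python3 -m crank 'ROWS'. ROWS is JSON, a list of rows, each a list of 7 numbers: the turn, a rotation vector about the tool's x, y, z as a fraction of full scale, then the shift along the tool's x, y, z as a fraction of full scale, then the finger opening in mm, from 0 to 85.4. A call has 1 to 10 rows; each row is the pose to reach, as a shift and turn from the pose commanded when the call began, along the tool's axes at that moment; what a row does not reach only later rows make up. Full scale, the value 1, is 0.5 m for a shift and 30 degrees for a turn. A row lasts 1/8 s, in which the tool goes at most 62.5 mm and 10.7 degrees, less where a joint would pass 70% of its speed; a pose out of reach is approached as far as the arm can. A call with a number of a shift or a turn outside -1 to 1 is refused whole. A call with a gripper value outside its range is refused whole. The fingers move at their own pace and stop on an object; the grip force is fixed at half the most. Time passes only in rows, so rows that repeat a pose let the fingers close. It gives the time, the measured TCP pose, the force, the opening and the grip force at its end, in the units of the state.
- bot.sense(): the state, without advancing time (a new reading comes with each control period).
- imaging.capture(name): name is "side" or "top" or "wrist"; returns a dict with "image" (400x640x3 uint8, blue, green, red), "depth" (400x640 float32, m along the optical axis (not along the pixel's ray), 0 where there is no reading), "vertical_fov" (degrees; the focal length in pixels is half the picture's height over the tangent of half this angle, whatever the lens; pixels are square), "cx", "cy" (the principal point, pixels), "xyz" and "rotation" of the camera in the world; the wrist camera has in their place "mount" (4x4, takes a point from camera to tool coordinates, whose origin is the TCP and whose axes are the flange's). Camera axes: x right, y down, z forward; pixel columns grow to the right and rows downward; lengths in m; the calibration is good to about 2 mm. A picture is of the moment at which its call begins: read the wrist's pose just before it.
- bot.job_done(): hands the job in; it is judged then, once.
The state is a dict: "time_s": time; "joint_positions": joint angles; "qvel": joint speeds; "tau": joint torques, N m; "tcp_pos": TCP position; "eef_rot": TCP orientation; "ft_force": force on the tool from outside, world axes, zero at the start; "torque": the same for the moment, N m; "grip_width": finger opening in m; "grasp_force": force on a finger pad.
Only numpy, scipy, OpenCV 4.12 (cv2) and the standard library are available. Lean on these libraries where they do the work, as an engineer would, in place of code of your own. Each camera call takes 0.05 s, during which the arm holds its last target. There are 200 camera calls.

TASK

The drafting table is about to be tilted, so cover its pin pots: push the palette knife's blade into the notch in the organiser's front, lever the flip-top lid up with it and open it wide, then set on each pot that is on the table the cover of its own size, centred, fully seated and level. Finish with the organiser's lid shut and the knife lying flat on the cork mat, wholly within it, and do not shift the coaster or the tape holder.

Things in the scene. Friction and masses are not known exactly. Their poses are not given: they have to be found in the camera images.
- pot_small: the small round white ceramic pin pot, straight-sided, open on top: outer diameter 52, wall 4, mouth 44, height 50 mm, brass drawing pins in the bottom. Origin: centre of its underside, z up. May be absent
- cover_small: the loose steel cover of the small pot, starting upright in a bay of the organiser under the lid: a disc 56 mm across and 4 thick, below it a locating boss 38 across and 6 deep that enters the pot's mouth, on it an upright round knob 14 across and 22 tall (32 mm in all). Origin: centre of the boss's underside, z up (6 mm below the disc's underside, 10 mm below the knob's foot)
- pot_medium: the medium round white ceramic pin pot, straight-sided, open on top: outer diameter 66, wall 4, mouth 58, height 46 mm, brass drawing pins in the bottom. Origin: centre of its underside, z up. May be absent
- cover_medium: the loose steel cover of the medium pot, starting upright in a bay of the organiser under the lid: a disc 70 mm across and 4 thick, below it a locating boss 52 across and 6 deep that enters the pot's mouth, on it an upright round knob 14 across and 22 tall (32 mm in all). Origin: centre of the boss's underside, z up (6 mm below the disc's underside, 10 mm below the knob's foot)
- pot_large: the large round white ceramic pin pot, straight-sided, open on top: outer diameter 80, wall 4, mouth 72, height 42 mm, brass drawing pins in the bottom. Origin: centre of its underside, z up. May be absent
- cover_large: the loose steel cover of the large pot, starting upright in a bay of the organiser under the lid: a disc 84 mm across and 4 thick, below it a locating boss 66 across and 6 deep that enters the pot's mouth, on it an upright round knob 14 across and 22 tall (32 mm in all). Origin: centre of the boss's underside, z up (6 mm below the disc's underside, 10 mm below the knob's foot)
- knife: palette knife, 155 mm long: wooden handle 90 x 14 wide x 16 high mm, then a stiff steel blade 65 long, 18 wide, 2.5 thick at mid height of the handle. Origin: under the middle of the handle; x points along the blade, z up as it lies flat
- knife_tip (a point): tip of the knife's blade, 110 mm ahead of the knife's origin and 8 mm above its underside
- mat: flat cork mat fixed to the table, 200 x 90 x 2 mm. Origin: centre of its underside, x along its long side
- organiser: black plastic organiser fixed to the table, 96 deep (x) x 278 wide (y) x 60 high mm, walls and floor 4, three bays 88 x 88 side by side along y, dividers 34 high. The flat lid lies flush on its walls. The front wall (-x side, facing the robot) has a notch in its middle, 60 wide, reaching from 48 mm above the table up to the lid (60 mm). Origin: centre of its underside
- lid (a joint): angle of the flip-top lid: 0 shut, 1.57 upright, 2.0 fully back; it is stiff and stays where it is left
- lid_edge (a point): middle of the lid's front edge, on its underside; 96 mm from the hinge. The lid is 4 mm thick
- lid_hinge (a point): middle of the lid's hinge axis, at the far (+x) top edge of the organiser, 60 mm above the table; the axis lies along the organiser's y
- coaster: bystander: blue ceramic coaster, 95 mm across, 8 thick. Origin: centre of its underside
- tape_holder: bystander: stainless steel tape roll holder, 60 x 120 mm, about 75 mm high. Origin: centre of its underside
Things that resemble listed ones, but are neither listed nor needed, are in the scene too. What is shaped like the pot_large but red is not meant.

How it is judged:
On the way, in this order (a step that is already met when the one before it is completed fails the run):
1. the shut lid is levered up with the knife, the fingers not touching it (value of joint lid between 0.12 and 0.9 rad and contact force between knife and lid above 0.1 N and contact force between the fingers and lid below 0.1 N), for 0.1 s.
2. every pot on the table wears its own cover, seated and level (horizontal distance between cover_small and pot_small below 0.006 m and z of cover_small in the frame of pot_small between 0.042 and 0.046 m and angle between each of cover_small, pot_small, cover_medium, pot_medium, cover_large, pot_large's own z axis and vertical below 0.07 rad and horizontal distance between cover_medium and pot_medium below 0.006 m and z of cover_medium in the frame of pot_medium between 0.038 and 0.042 m and horizontal distance between cover_large and pot_large below 0.006 m and z of cover_large in the frame of pot_large between 0.034 and 0.038 m), for 0.2 s.
At the end, for the whole second after the job is handed in: Every pot present stands upright with its own cover on it, within 6 mm of centre, within 2 mm of seated height and level within 0.07 rad; the lid is shut (under 0.04 rad); the knife lies flat on the cork mat, its handle's middle and its tip inside the mat's outline (all of step 2 and x of knife in the frame of mat between -0.1 and 0.1 m and y of knife in the frame of mat between -0.045 and 0.045 m and x of knife_tip in the frame of mat between -0.1 and 0.1 m and y of knife_tip in the frame of mat between -0.045 and 0.045 m and z of knife in the frame of mat below 0.008 m and linear speed of knife below 0.02 m/s and value of joint lid below 0.04 rad); the robot touches nothing.
It fails at once if the coaster is shifted by more than 3 cm (distance of coaster from where it was at the start of the episode above 0.03 m).
It fails at once if the tape holder is shifted by more than 3 cm (distance of tape_holder from where it was at the start of the episode above 0.03 m).
Of pot_small, pot_medium, pot_large only 2 to 3 are there at a start; the rules pass over those that are not, and their reading is None.
At some moment in a run one of knife, pot_small, pot_medium, pot_large may be knocked a few centimetres aside while the robot is not near it.
It also fails if it takes over 210 s, if anything falls off the work surface, if the arm or the gripper's body presses on something with over 40 N, if the wrist force passes 120 N, or if a joint passes its speed limit or range.

## Working session

There is one attempt and no reset: what is moved stays moved. The work goes in short steps, Python scripts to look and compute and a shell command to move; the robot and the scene stay as the last step left them, time stands still between calls to the robot, and variables do not carry over. Pictures are saved under pics/ and viewed, at most 14 in all, crops included, and the job is handed in when it is done.

```bash
ls; mkdir -p pics
cat > h.py <<'E'
import numpy as np, cv2
from bench import bot, imaging
def cap(n):
    s=bot.sense(); c=imaging.capture(n)
    if 'mount' in c:
        T=np.eye(4);T[:3,:3]=np.array(s['eef_rot']);T[:3,3]=s['tcp_pos'];M=T@np.array(c['mount']);c['xyz']=M[:3,3];c['rotation']=M[:3,:3]
    c['f']=200/np.tan(np.radians(c['vertical_fov'])/2);c['xyz']=np.array(c['xyz']);c['rotation']=np.array(c['rotation']);return c
def pts(c):
    v,u=np.mgrid[:400,:640];d=c['depth']
    P=np.stack([(u-c['cx'])/c['f']*d,(v-c['cy'])/c['f']*d,d],-1)@c['rotation'].T+c['xyz'];P[d==0]=np.nan;return P
def ray(c,u,v,z):
    d=c['rotation']@np.array([(u-c['cx'])/c['f'],(v-c['cy'])/c['f'],1]);return c['xyz']+d*(z-c['xyz'][2])/d[2]
def proj(c,p):
    q=c['rotation'].T@(np.array(p)-c['xyz']);return q[:2]/q[2]*c['f']+[c['cx'],c['cy']]
def move(target,R=None):
    "print row numbers (turn, shift) from current pose to target"
    from scipy.spatial.transform import Rotation as Ro
    s=bot.sense();E=np.array(s['eef_rot']);sh=E.T@(np.array(target)-s['tcp_pos'])/.5
    t=np.zeros(3) if R is None else Ro.from_matrix(E.T@R).as_rotvec()/np.radians(30)
    print('turn',t.round(3),'shift',sh.round(4))
def down(yaw):
    c,s=np.cos(yaw),np.sin(yaw) # tool x at yaw, z down
    return np.array([[c,s,0],[s,-c,0],[0,0,-1.]])
E
python3 - <<'E'
from h import *
for n in('top','side'):
    c=cap(n);cv2.imwrite(f'pics/{n}0.png',c['image']);print(n,c['xyz'],c['rotation'].round(3).tolist(),c['f'],c['cx'],c['cy'])
s=bot.sense();print(s)
E
```

```text
pics
top [ 0.25291381 -0.03442105  1.25066787] [[0.021, -0.986, 0.167], [-1.0, -0.023, -0.01], [0.014, -0.167, -0.986]] 380.6307017865424 310.8629357787227 205.9892428228571
side [0.39026067 1.38846702 1.07171784] [[-0.998, -0.045, 0.042], [-0.06, 0.582, -0.811], [0.012, -0.812, -0.584]] 513.2296204098892 328.94501143499167 201.21967827211677
{'time_s': 0.1, 'joint_positions': array([ 1.02291104,  0.47772622,  0.02237792,  1.55637065, -0.01149329,
        1.10929111, -0.08310549]), 'qvel': array([ 9.16314197e-04, -8.57305010e-04,  8.39883124e-04, -2.64099628e-03,
        4.09642384e-04, -6.60788102e-04,  7.92352923e-05]), 'tau': array([ 3.98160701e-03, -5.97762680e+01,  1.61330000e+00, -2.81956261e+01,
        1.27834693e-02,  5.00359369e-03, -4.02187493e-05]), 'tcp_pos': array([ 0.28712432, -0.61031041,  0.24141009]), 'eef_rot': array([[ 9.04848992e-01,  4.25731841e-01, -8.37065990e-04],
       [ 4.25732640e-01, -9.04847856e-01,  1.44122922e-03],
       [-1.43840197e-04, -1.66046112e-03, -9.99998611e-01]]), 'ft_force': array([-0.37828079,  0.11380196, -0.91868976]), 'torque': array([-0.00700331,  0.00597439,  0.02180882]), 'grasp_force': 0.0, 'grip_width': 0.08525647407198676}
```

View pics/top0.png

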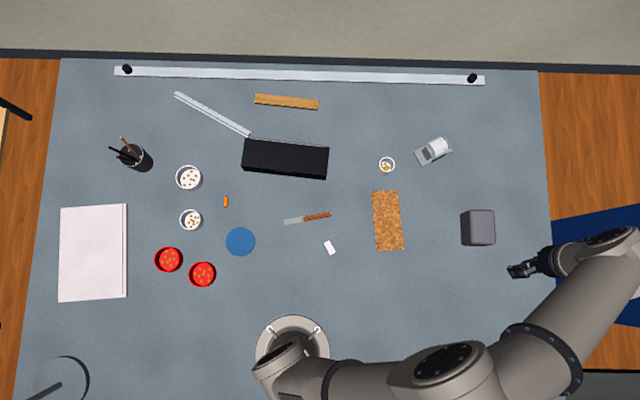

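View pics/side0.png

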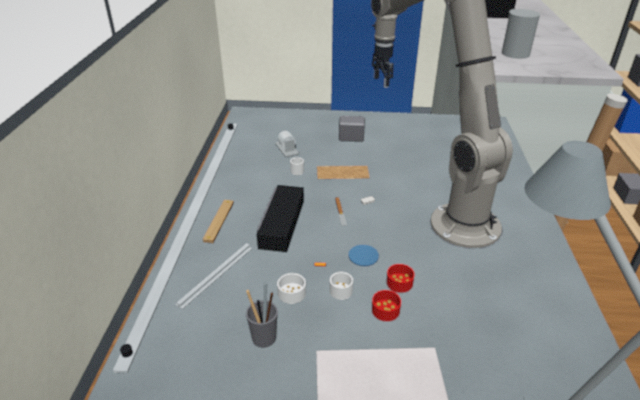

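```bash
cat > look.py <<'E'
from h import *
def blob(c,mask,win):
    u0,u1,v0,v1=win;m=np.zeros((400,640),np.uint8);m[v0:v1,u0:u1]=mask[v0:v1,u0:u1]*255
    cs,_=cv2.findContours(m,cv2.RETR_EXTERNAL,cv2.CHAIN_APPROX_NONE);return max(cs,key=cv2.contourArea)[:,0,:]
def rim(c,P,win,z):
    "circle fit of rim points (height z) from depth"
    u0,u1,v0,v1=win;Q=P[v0:v1,u0:u1].reshape(-1,3);im=c['image'][v0:v1,u0:u1].reshape(-1,3)
    Q=Q[(abs(Q[:,2]-z)<.012)]
    x=Q[:,:2]; return cv2.minEnclosingCircle(x.astype(np.float32)),len(x)
def rimray(c,win,z):
    "white contour cast on plane of the rim: circle of hull"
    hsv=cv2.cvtColor(c['image'],cv2.COLOR_BGR2HSV);m=(hsv[...,1]<40)&(hsv[...,2]>170)
    k=blob(c,m,win);return k,np.array([ray(c,u,v,z)[:2] for u,v in k])
E
python3 - <<'E'
from look import *
c=cap('top');P=pts(c)
for n,w in dict(A=(165,212,155,200),B=(170,212,202,238),C=(370,404,147,182)).items():
    u0,u1,v0,v1=w;Q=P[v0:v1,u0:u1].reshape(-1,3);Q=Q[np.isfinite(Q[:,0])];print(n,'zmax',np.percentile(Q[:,2],[5,90,95,99]).round(4))
    T=Q[Q[:,2]>np.percentile(Q[:,2],99)-.008]; (o,r)=cv2.minEnclosingCircle(T[:,:2].astype(np.float32));print(np.round(o,4),r,len(T))
hsv=cv2.cvtColor(c['image'],cv2.COLOR_BGR2HSV);gray=hsv[...,2]
# mat
m=(hsv[...,0]<22)&(hsv[...,1]>90)
for n,w,z in(('mat',(360,415,180,260),.002),('handle',(300,340,200,230),.012)):
    k=blob(c,m,w);q=np.array([ray(c,u,v,z)[:2] for u,v in k],np.float32);print(n,cv2.minAreaRect(q))
m=(hsv[...,0]>0)&(gray>165);k=blob(c,m,(278,302,205,232));q=np.array([ray(c,u,v,.009)[:2] for u,v in k],np.float32);print('blade',cv2.minAreaRect(q),len(k))
m=(abs(P[...,2]-.064)<.012);k=blob(c,m,(230,340,125,185));q=np.array([P[v,u,:2] for u,v in k],np.float32);print('org depth',cv2.minAreaRect(q),np.nanmedian(P[145:170,255:320,2]))
k2=blob(c,gray<45,(230,340,125,185));q=np.array([ray(c,u,v,.064)[:2] for u,v in k2],np.float32);print('org ray',cv2.minAreaRect(q),cv2.boxPoints(cv2.minAreaRect(q)))
m=(hsv[...,0]>95)&(hsv[...,0]<115)&(hsv[...,1]>130);k=blob(c,m,(220,262,222,262));print('coaster',cv2.minEnclosingCircle(np.array([ray(c,u,v,.008)[:2] for u,v in k],np.float32)))
for u,v in((126,156),(432,150),(240,135),(330,247),(226,201),(478,228)):print(u,v,P[v,u].round(3))
E
```

```text
A zmax [-0.0038  0.0186  0.0374  0.0433]
[0.5461 0.3571] 0.04101547971367836 123
B zmax [-0.0035  0.0252  0.0432  0.0477]
[0.4071 0.3383] 0.03338293358683586 94
C zmax [-0.0037  0.0249  0.0438  0.0511]
[ 0.6033 -0.291 ] 0.026286758482456207 64
mat ((0.42459240555763245, -0.30015185475349426), (0.1988157480955124, 0.0896892100572586), 5.627387523651123)
handle ((0.42860129475593567, -0.06371961534023285), (0.013847226276993752, 0.09226078540086746), 12.04289722442627)
blade ((0.41394147276878357, 0.01157165877521038), (0.018389228731393814, 0.059540145099163055), 11.731197357177734) 42
org depth ((0.6191449761390686, 0.04127348214387894), (0.2776505947113037, 0.10161827504634857), 84.8177261352539) 0.0639390772762245
org ray ((0.6075246930122375, 0.04043108969926834), (0.2738926410675049, 0.1073722317814827), 84.61847686767578) [[ 0.5412314  -0.09087653]
 [ 0.6481303  -0.10094667]
 [ 0.673818    0.17173871]
 [ 0.5669191   0.18180886]]
coaster ((0.3413541913032532, 0.18087570369243622), 0.04635941609740257)
126 156 [0.605 0.553 0.058]
432 150 [ 0.648 -0.438  0.063]
240 135 [ 0.708  0.202 -0.006]
330 247 [ 0.329 -0.112  0.017]
226 201 [0.473 0.232 0.013]
478 228 [ 0.392 -0.561  0.094]
```

```bash
cat >> h.py <<'E'
def plan(*st,p0=None,R0=None):
    "st: (pos, R). Prints per call the turn & shift, chaining assuming each is reached; splits turns >30deg"
    from scipy.spatial.transform import Rotation as Ro
    s=bot.sense();p=np.array(s['tcp_pos'] if p0 is None else p0);E=np.array(s['eef_rot'] if R0 is None else R0)
    for q,R in st:
        q=np.array(q,float);R=E if R is None else R;rv=Ro.from_matrix(E.T@R).as_rotvec();n=max(1,int(np.ceil(max(abs(rv).max()/np.radians(29.9),abs(q-p).max()/.49))))
        for i in range(n):
            sh=E.T@((q-p)/(n-i))/.5;print('[%.3f,%.3f,%.3f, %.4f,%.4f,%.4f]'%(*(rv/n/np.radians(30)),*sh));p=p+(q-p)/(n-i);E=E@Ro.from_rotvec(rv/n).as_matrix()
        E=R
        print('--')
E
python3 - <<'E'
from h import *
R=down(np.radians(101.8))
plan(((.429,-.064,.15),R),((.429,-.064,.0135),R))
E
```

```text
[-0.001,-0.001,-0.851, 0.2406,-0.2893,0.0614]
[-0.001,-0.001,-0.851, 0.3418,-0.1573,0.0612]
[-0.001,-0.001,-0.851, 0.3763,0.0054,0.0611]
--
[0.000,0.000,0.000, 0.0000,0.0000,0.2730]
--
```

```bash
python3 -m crank '[[-0.001,-0.001,-0.851,0.2406,-0.2893,0.0614,50],[-0.001,-0.001,-0.851,0.2406,-0.2893,0.0614,50],[-0.001,-0.001,-0.851,0.2406,-0.2893,0.0614,50],[-0.001,-0.001,-0.851,0.2406,-0.2893,0.0614,50],[-0.001,-0.001,-0.851,0.2406,-0.2893,0.0614,50]]'
python3 -m crank '[[-0.001,-0.001,-0.851,0.3418,-0.1573,0.0612,50],[-0.001,-0.001,-0.851,0.3418,-0.1573,0.0612,50],[-0.001,-0.001,-0.851,0.3418,-0.1573,0.0612,50],[-0.001,-0.001,-0.851,0.3418,-0.1573,0.0612,50],[-0.001,-0.001,-0.851,0.3418,-0.1573,0.0612,50]]'
python3 -m crank '[[-0.001,-0.001,-0.851,0.3763,0.0054,0.0611,50],[-0.001,-0.001,-0.851,0.3763,0.0054,0.0611,50],[-0.001,-0.001,-0.851,0.3763,0.0054,0.0611,50],[-0.001,-0.001,-0.851,0.3763,0.0054,0.0611,50],[-0.001,-0.001,-0.851,0.3763,0.0054,0.0611,50],[-0.001,-0.001,-0.851,0.3763,0.0054,0.0611,50],[-0.001,-0.001,-0.851,0.3763,0.0054,0.0611,50]]'
python3 - <<'E'
from look import *
c=cap('wrist');cv2.imwrite('pics/w1.png',c['image']);P=pts(c)
hsv=cv2.cvtColor(c['image'],cv2.COLOR_BGR2HSV);m=(hsv[...,0]<22)&(hsv[...,1]>90)
k=blob(c,m,(0,640,0,400));q=np.array([ray(c,u,v,.012)[:2] for u,v in k],np.float32);print(cv2.minAreaRect(q))
R=down(np.radians(101.8));print(bot.sense()['tcp_pos'])
plan(((.429,-.064,.0135),R))
E
```

```text
time_s: 0.78
tcp_pos: [0.3346, -0.429, 0.2118]
eef_rot: [[0.633, 0.774, -0.0], [0.774, -0.633, -0.001], [-0.001, 0.001, -1.0]]
ft_force: [-0.4, 0.2, -0.5]
grip_width: 0.0502
grasp_force: 0.0
time_s: 1.4
tcp_pos: [0.3821, -0.2484, 0.1811]
eef_rot: [[0.24, 0.971, 0.001], [0.971, -0.24, -0.002], [-0.002, 0.001, -1.0]]
ft_force: [0.0, 0.1, 0.1]
grip_width: 0.0499
grasp_force: 0.0
time_s: 2.28
tcp_pos: [0.4292, -0.0663, 0.1502]
eef_rot: [[-0.201, 0.98, 0.001], [0.98, 0.201, -0.003], [-0.003, 0.0, -1.0]]
ft_force: [0.1, 0.1, -0.1]
grip_width: 0.0499
grasp_force: 0.0
((0.4595615565776825, -0.25581368803977966), (0.11814078688621521, 0.039022814482450485), 11.584729194641113)
[ 0.42920739 -0.06588631  0.15017087]
[0.001,0.005,-0.006, 0.0045,0.0003,0.2733]
--
```

View pics/w1.png

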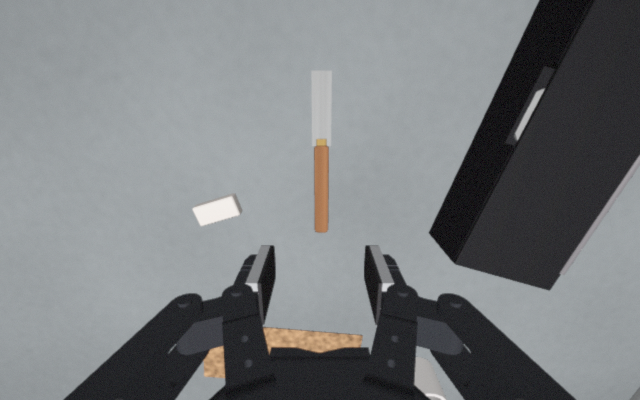

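The knife lies straight ahead between the fingers (handle 321,188; tip 321,72); the notch of the organiser is at (530,110). Check the handle's position, then descend.

Run:
```python
from look import *
c=cap('wrist')
hsv=cv2.cvtColor(c['image'],cv2.COLOR_BGR2HSV);m=(hsv[...,0]<22)&(hsv[...,1]>90)
k=blob(c,m,(290,350,120,240));q=np.array([ray(c,u,v,.012)[:2] for u,v in k],np.float32);print(cv2.minAreaRect(q))
print('tip',ray(c,321,71,.009),'butt',ray(c,321,232,.012))
# organiser lid front edge corners & notch
for u,v in((430,233),(544,68),(506,143)):print(ray(c,u,v,.06))
```

```text
((0.43070951104164124, -0.0628339946269989), (0.012539678253233433, 0.0941958799958229), 11.38021469116211)
tip [0.40865623 0.04150123 0.009     ] butt [ 0.44024966 -0.11011099  0.012     ]
[ 0.52758495 -0.0693303   0.06      ]
[0.5646265  0.07108639 0.06      ]
[0.56001224 0.01600552 0.06      ]
```

```bash
python3 -m crank '[[0,0,0,0,0.0035,0.2733,50],[0,0,0,0,0.0035,0.2733,50],[0,0,0,0,0.0035,0.2733,50],[0,0,0,0,0.0035,0.2733,50],[0,0,0,0,0.0035,0.2733,0],[0,0,0,0,0.0035,0.2733,0],[0,0,0,0,0.0035,0.2733,0],[0,0,0,0,0.0035,0.2733,0],[0,0,0,0,0.0035,0.2733,0]]'
python3 - <<'E'
from h import *
print(bot.sense()['tcp_pos'])
E
```

```text
time_s: 3.5
tcp_pos: [0.4325, -0.0648, 0.0154]
eef_rot: [[-0.204, 0.979, 0.004], [0.979, 0.204, -0.003], [-0.004, 0.003, -1.0]]
ft_force: [-1.4, 0.9, 12.8]
grip_width: 0.0122
grasp_force: 58.9
[ 0.43249229 -0.06476747  0.01537676]
```

Run:
```python
from h import *
s=bot.sense();R=down(np.radians(-5.3))
plan(((.436,-.06,.13),None),((.4356,.0579,.13),R))
```

```text
[0.000,0.000,0.000, 0.0070,0.0096,-0.2292]
--
[0.003,-0.000,0.892, 0.0577,0.0118,-0.0002]
[0.003,-0.000,0.892, 0.0569,-0.0154,-0.0002]
[0.003,-0.000,0.892, 0.0438,-0.0394,-0.0002]
[0.003,-0.000,0.892, 0.0214,-0.0549,-0.0001]
--
```

```bash
python3 -m crank '[[0,0,0,0.007,0.0096,-0.06,0],[0,0,0,0.007,0.0096,-0.15,0],[0,0,0,0.007,0.0096,-0.232,0],[0,0,0,0.007,0.0096,-0.232,0],[0,0,0,0.007,0.0096,-0.232,0]]'
python3 -m crank '[[0,0,0.892,0.0577,0.0118,0,0],[0,0,0.892,0.0577,0.0118,0,0],[0,0,0.892,0.0577,0.0118,0,0],[0,0,0.892,0.0577,0.0118,0,0]]'
python3 -m crank '[[0,0,0.892,0.0569,-0.0154,0,0],[0,0,0.892,0.0569,-0.0154,0,0],[0,0,0.892,0.0569,-0.0154,0,0],[0,0,0.892,0.0569,-0.0154,0,0]]'
python3 -m crank '[[0,0,0.892,0.0438,-0.0394,0,0],[0,0,0.892,0.0438,-0.0394,0,0],[0,0,0.892,0.0438,-0.0394,0,0],[0,0,0.892,0.0438,-0.0394,0,0]]'
python3 -m crank '[[0,0,0.892,0.0214,-0.0549,0,0],[0,0,0.892,0.0214,-0.0549,0,0],[0,0,0.892,0.0214,-0.0549,0,0],[0,0,0.892,0.0214,-0.0549,0,0],[0,0,0.892,0.0214,-0.0549,0,0],[0,0,0.892,0.0214,-0.0549,0,0]]'
python3 - <<'E'
from h import *
c=cap('wrist');a=c['image'];d=cap('side')
P=pts(d);b=cv2.resize(d['image'][130:280,220:420],(800,600),interpolation=cv2.INTER_CUBIC);cv2.imwrite('pics/s2.png',b);cv2.imwrite('pics/w2.png',a)
s=bot.sense();print(s['tcp_pos'],s['eef_rot'].round(3))
E
```

```text
time_s: 4.12
tcp_pos: [0.4347, -0.0602, 0.1296]
eef_rot: [[-0.204, 0.979, 0.001], [0.979, 0.204, -0.003], [-0.003, 0.001, -1.0]]
ft_force: [-0.5, -0.5, -2.0]
grip_width: 0.0121
grasp_force: 59.5
time_s: 4.62
tcp_pos: [0.4339, -0.0303, 0.1283]
eef_rot: [[0.257, 0.966, -0.002], [0.966, -0.257, -0.002], [-0.002, -0.001, -1.0]]
ft_force: [0.6, -0.4, -0.9]
grip_width: 0.0122
grasp_force: 59.4
time_s: 5.12
tcp_pos: [0.4343, -0.0009, 0.1287]
eef_rot: [[0.664, 0.748, -0.001], [0.748, -0.664, -0.002], [-0.002, 0.001, -1.0]]
ft_force: [-0.0, -1.2, -0.6]
grip_width: 0.0126
grasp_force: 59.4
time_s: 5.62
tcp_pos: [0.4344, 0.0285, 0.1289]
eef_rot: [[0.929, 0.37, -0.0], [0.37, -0.929, -0.002], [-0.001, 0.002, -1.0]]
ft_force: [-0.0, -0.1, -0.6]
grip_width: 0.0122
grasp_force: 59.4
time_s: 6.38
tcp_pos: [0.4346, 0.0579, 0.1292]
eef_rot: [[0.996, -0.09, 0.001], [-0.09, -0.996, -0.002], [0.001, 0.002, -1.0]]
ft_force: [0.0, -0.3, -0.2]
grip_width: 0.0121
grasp_force: 59.4
[0.43455245 0.05790829 0.12915943] [[ 0.996 -0.091  0.001]
 [-0.091 -0.996 -0.002]
 [ 0.001  0.002 -1.   ]]
```

View pics/w2.png

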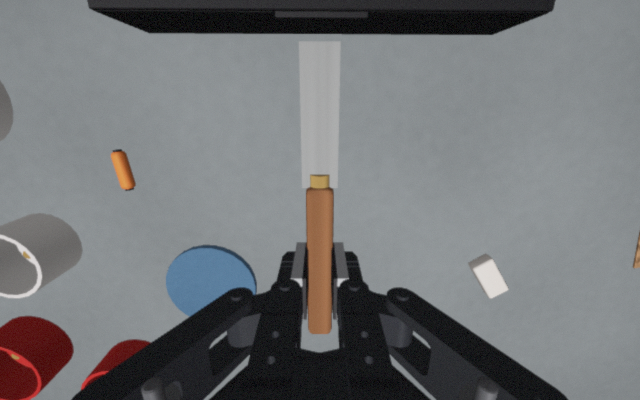

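View pics/s2.png

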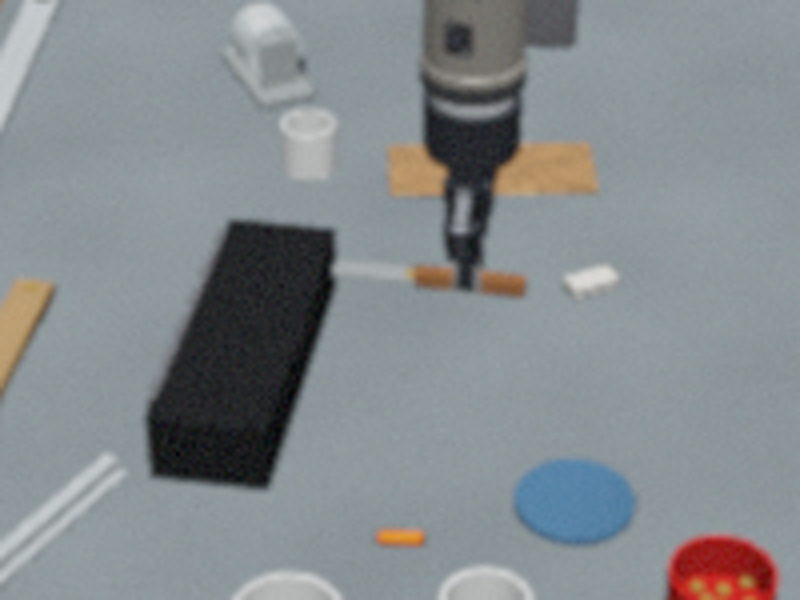

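Wrist: blade (300–340, 42–188) is straight and points at the notch (275–368, row 14), centred; side: the knife is held level at mid-handle. Check the blade's heights from depth.

Run:
```python
from h import *
c=cap('wrist');P=pts(c);t=bot.sense()['tcp_pos']
for v in (46,60,90,120,150,180):print(v,(np.nanmedian(P[v-2:v+3,312:328].reshape(-1,3),0)-t).round(4))
print('handle',[(np.nanmedian(P[v-2:v+3,315:325].reshape(-1,3),0)-t).round(4).tolist() for v in(200,230,310)])
# lid/wall front pixels
for u,v in((320,2),(150,5),(500,5)):print(u,v,P[v,u].round(4))
for u in (100,200,450,540):print('lid edge',[P[v,u].round(3).tolist() for v in(2,6,9,14,22)])
print('notch lower',ray(c,320,17.5,.048),'lid edge top',ray(c,320,9,.064))
```

```text
46 [ 0.1058 -0.0092 -0.006 ]
60 [ 0.1004 -0.0085 -0.006 ]
90 [ 0.0881 -0.0075 -0.0059]
120 [ 0.075  -0.0062 -0.006 ]
150 [ 0.061 -0.005 -0.006]
180 [ 0.0469 -0.0037 -0.0029]
handle [[0.0378, -0.0028, 0.0007], [0.0216, -0.0014, 0.0003], [-0.0278, 0.0031, 0.0003]]
320 2 [0.5733 0.0455 0.0641]
150 5 [0.5809 0.1463 0.0636]
500 5 [ 0.5621 -0.0609  0.0644]
lid edge [[0.585, 0.174, 0.065], [0.583, 0.175, 0.065], [0.582, 0.177, 0.062], [0.599, 0.219, -0.001], [0.594, 0.221, -0.001]]
lid edge [[0.58, 0.117, 0.063], [0.578, 0.117, 0.064], [0.576, 0.117, 0.063], [0.577, 0.121, 0.053], [0.577, 0.129, 0.034]]
lid edge [[0.566, -0.031, 0.064], [0.564, -0.031, 0.065], [0.563, -0.032, 0.063], [0.562, -0.035, 0.057], [0.561, -0.043, 0.037]]
lid edge [[0.562, -0.084, 0.064], [0.56, -0.085, 0.063], [0.558, -0.085, 0.064], [0.557, -0.092, 0.055], [0.562, -0.131, -0.0]]
notch lower [0.56922214 0.04579211 0.048     ] lid edge top [0.56973272 0.04581855 0.064     ]
```

```bash
python3 -m crank '[[0,0,0,0,0,0.07,0],[0,0,0,0,0,0.135,0],[0,0,0,0,0,0.135,0],[0,0,0,0,0,0.135,0]]'
python3 -m crank '[[0,0,0,0.03,0,0,0],[0,0,0,0.05,0,0,0],[0,0,0,0.07,0,0,0],[0,0,0,0.09,0,0,0],[0,0,0,0.11,0,0,0],[0,0,0,0.11,0,0,0],[0,0,0,0.11,0,0,0]]'
```

```text
time_s: 7.02
tcp_pos: [0.4351, 0.0581, 0.0624]
eef_rot: [[0.996, -0.091, 0.001], [-0.091, -0.996, -0.002], [0.002, 0.002, -1.0]]
ft_force: [0.5, 0.3, -1.3]
grip_width: 0.0123
grasp_force: 59.4
time_s: 7.9
tcp_pos: [0.4889, 0.0528, 0.0615]
eef_rot: [[0.996, -0.091, -0.0], [-0.091, -0.996, -0.002], [0.0, 0.002, -1.0]]
ft_force: [0.4, -0.3, -1.0]
grip_width: 0.0126
grasp_force: 59.4
```

No contact force, so the blade is in freely. Lift.

```bash
python3 -m crank '[[0,0,0,0,0,-0.015,0],[0,0,0,0.003,0,-0.03,0],[0,0,0,0.006,0,-0.045,0],[0,0,0,0.01,0,-0.055,0],[0,0,0,0.015,0,-0.065,0],[0,0,0,0.02,0,-0.075,0],[0,0,0,0.024,0,-0.084,0],[0,0,0,0.024,0,-0.084,0],[0,0,0,0.024,0,-0.084,0]]'
python3 - <<'E'
from h import *
d=cap('side');cv2.imwrite('pics/s3.png',cv2.resize(d['image'][130:280,220:420],(800,600),interpolation=cv2.INTER_CUBIC))
E
```

```text
time_s: 9.02
tcp_pos: [0.502, 0.0519, 0.104]
eef_rot: [[0.996, -0.092, 0.002], [-0.092, -0.996, -0.002], [0.002, 0.002, -1.0]]
ft_force: [0.5, 0.4, -0.6]
grip_width: 0.0121
grasp_force: 59.3
```

View pics/s3.png

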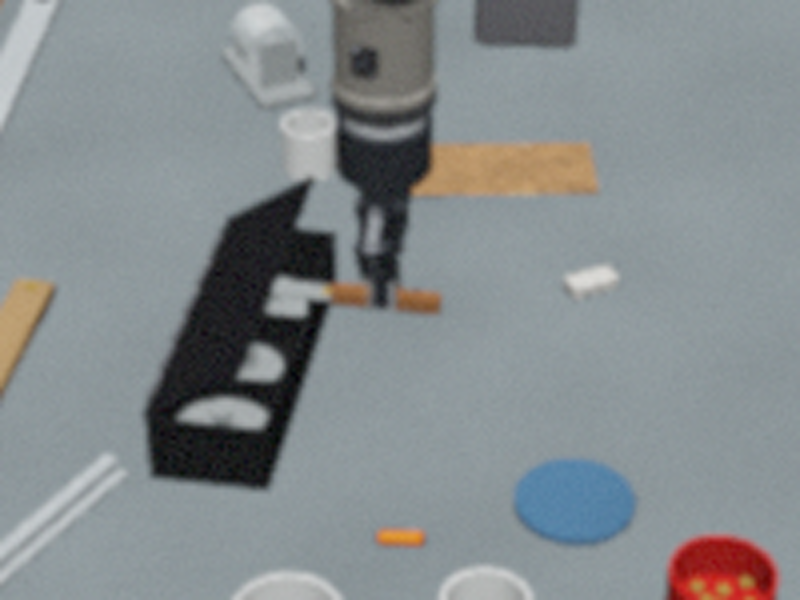

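The lid is levered to ~0.6 rad by the blade only, and the covers show underneath (bays at 285,305 / 262,362 / 225,412). Carry on over the arc.

```bash
python3 -m crank '[[0,0,0,0.014,0,-0.016,0],[0,0,0,0.028,0,-0.032,0],[0,0,0,0.045,0,-0.042,0],[0,0,0,0.062,0,-0.052,0],[0,0,0,0.085,0,-0.058,0],[0,0,0,0.112,0,-0.06,0],[0,0,0,0.135,0,-0.06,0],[0,0,0,0.158,0,-0.056,0],[0,0,0,0.17,0,-0.054,0],[0,0,0,0.17,0,-0.054,0]]'
python3 - <<'E'
from h import *
d=cap('side');cv2.imwrite('pics/s4.png',cv2.resize(d['image'][130:280,220:420],(800,600),interpolation=cv2.INTER_CUBIC))
E
```

```text
time_s: 10.32
tcp_pos: [0.5859, 0.0441, 0.1304]
eef_rot: [[0.996, -0.092, -0.0], [-0.092, -0.996, -0.002], [0.0, 0.002, -1.0]]
ft_force: [-2.2, -1.1, -0.5]
grip_width: 0.0122
grasp_force: 59.5
```

View pics/s4.png

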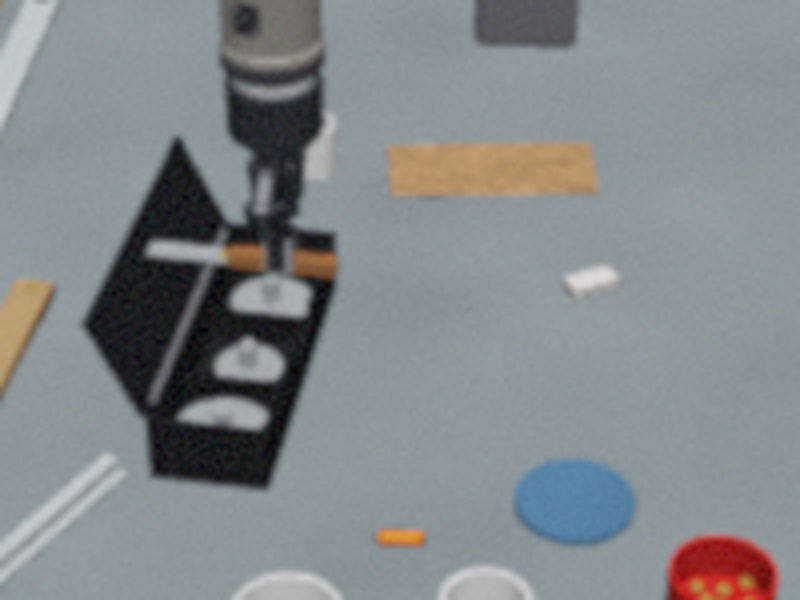

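The lid is fully back and clear. Take the knife to the mat.

Run:
```python
from h import *
s=bot.sense();R=down(np.radians(5.6))
plan(((.47,.055,.14),None),((.393,-.303,.10),R),((.393,-.303,.018),None))
```

```text
[0.000,0.000,0.000, -0.2328,-0.0005,-0.0189]
--
[0.004,-0.001,-0.362, -0.0879,0.7269,0.0814]
--
[0.000,0.000,0.000, 0.0000,0.0000,0.1640]
--
```

```bash
python3 -m crank '[[0,0,0,-0.11,0,-0.01,0],[0,0,0,-0.2328,0,-0.0189,0],[0,0,0,-0.2328,0,-0.0189,0],[0,0,0,-0.2328,0,-0.0189,0]]'
python3 -m crank '[[0.004,0,-0.362,-0.0879,0.7269,0.0814,0],[0.004,0,-0.362,-0.0879,0.7269,0.0814,0],[0.004,0,-0.362,-0.0879,0.7269,0.0814,0],[0.004,0,-0.362,-0.0879,0.7269,0.0814,0],[0.004,0,-0.362,-0.0879,0.7269,0.0814,0],[0.004,0,-0.362,-0.0879,0.7269,0.0814,0],[0.004,0,-0.362,-0.0879,0.7269,0.0814,0],[0.004,0,-0.362,-0.0879,0.7269,0.0814,0],[0.004,0,-0.362,-0.0879,0.7269,0.0814,0]]'
python3 -m crank '[[0,0,0,0,0,0.06,0],[0,0,0,0,0,0.12,0],[0,0,0,0,0,0.15,0],[0,0,0,0,0,0.165,0],[0,0,0,0,0,0.165,0],[0,0,0,0,0,0.165,0]]'
```

```text
time_s: 10.88
tcp_pos: [0.4713, 0.055, 0.1411]
eef_rot: [[0.996, -0.091, 0.004], [-0.091, -0.996, -0.001], [0.004, 0.001, -1.0]]
ft_force: [1.1, 0.3, -0.1]
grip_width: 0.0118
grasp_force: 59.4
time_s: 12.0
tcp_pos: [0.3943, -0.302, 0.1002]
eef_rot: [[0.995, 0.1, 0.001], [0.1, -0.995, 0.0], [0.002, -0.0, -1.0]]
ft_force: [-0.2, -0.8, -1.1]
grip_width: 0.0122
grasp_force: 59.4
time_s: 12.75
tcp_pos: [0.3937, -0.3034, 0.0182]
eef_rot: [[0.995, 0.098, 0.002], [0.098, -0.995, -0.001], [0.002, 0.001, -1.0]]
ft_force: [-0.3, 0.8, -1.6]
grip_width: 0.0126
grasp_force: 59.5
```

```bash
python3 -m crank '[[0,0,0,0,0,0,40],[0,0,0,0,0,0,40],[0,0,0,0,0,0,40],[0,0,0,0,0,-0.1,40],[0,0,0,0,0,-0.2,40],[0,0,0,0,0,-0.36,40],[0,0,0,0,0,-0.36,40],[0,0,0,0,0,-0.36,40]]'
python3 - <<'E'
from h import *
R=down(np.radians(-5.3));plan(((.49,.047,.30),R))
E
```

```text
time_s: 13.75
tcp_pos: [0.3936, -0.3038, 0.1991]
eef_rot: [[0.995, 0.098, 0.004], [0.098, -0.995, -0.002], [0.003, 0.002, -1.0]]
ft_force: [-0.7, -0.4, -0.6]
grip_width: 0.0399
grasp_force: 0.0
[0.004,-0.007,0.363, 0.2609,-0.6789,-0.2025]
--
```

```bash
python3 -m crank '[[0.004,-0.007,0.363,0.2609,-0.6789,-0.2025,40],[0.004,-0.007,0.363,0.2609,-0.6789,-0.2025,40],[0.004,-0.007,0.363,0.2609,-0.6789,-0.2025,40],[0.004,-0.007,0.363,0.2609,-0.6789,-0.2025,40],[0.004,-0.007,0.363,0.2609,-0.6789,-0.2025,40],[0.004,-0.007,0.363,0.2609,-0.6789,-0.2025,40],[0.004,-0.007,0.363,0.2609,-0.6789,-0.2025,40],[0.004,-0.007,0.363,0.2609,-0.6789,-0.2025,40],[0.004,-0.007,0.363,0.2609,-0.6789,-0.2025,40],[0.004,-0.007,0.363,0.2609,-0.6789,-0.2025,40]]'
python3 - <<'E'
from h import *
c=cap('wrist');np.savez('w5',**c);P=pts(c)
cv2.imwrite('pics/w5.png',c['image'])
E
```

```text
time_s: 15.0
tcp_pos: [0.4891, 0.0456, 0.2983]
eef_rot: [[0.995, -0.095, -0.004], [-0.095, -0.995, 0.002], [-0.004, -0.001, -1.0]]
ft_force: [0.9, 0.9, 0.4]
grip_width: 0.0403
grasp_force: 0.0
```

View pics/w5.png

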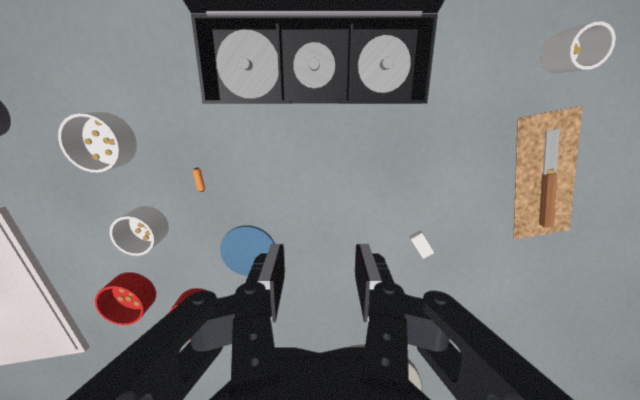

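Wide wrist view: covers at (248,63) large, (314,64) small, (385,63) medium; pots large (89,142), medium (133,235), small (593,46), the red ones (125,298) and (190,305) are not meant; knife lies inside the mat (550,180). Measure discs and rims.

```bash
cat > m5.py <<'E'
from look import *
def fit(q):
    A=np.c_[2*q,np.ones(len(q))];s=np.linalg.lstsq(A,(q**2).sum(1),rcond=None)[0];r=np.sqrt(s[2]+s[0]**2+s[1]**2);return s[:2],r
def circ(c,m,win,z):
    k=blob(c,m,win);h=cv2.convexHull(k)[:,0,:];q=np.array([ray(c,u,v,z)[:2] for u,v in k.astype(float)])
    o,r=fit(q)
    for _ in range(4):
        e=abs(np.hypot(*(q-o).T)-r);g=e<max(.0015,np.median(e)*2);o,r=fit(q[g])
    return o.round(4),round(2*r,4),int(g.sum()),len(q)
E
python3 - <<'E'
from m5 import *
d=np.load('w5.npz');c={k:d[k] for k in d.files}
hsv=cv2.cvtColor(c['image'],cv2.COLOR_BGR2HSV);P=pts(c)
for n,w in dict(large=(212,283,22,104),small=(285,345,30,100),medium=(350,420,22,104)).items():
    m=hsv[...,2]>95
    print(n,circ(c,m,w,.014),'z',np.nanmedian(P[w[2]+20:w[3]-20,w[0]+20:w[1]-20,2]))
for n,u,v in(('L',248,63),('S',314,64),('M',385,63)):
    Q=P[v-9:v+10,u-9:u+10].reshape(-1,3);Q=Q[Q[:,2]>.03];print('knob',n,Q.mean(0).round(4),len(Q),cv2.minEnclosingCircle(Q[:,:2].astype(np.float32)))
# pots: rim by depth from wrist and by white contour
for n,w,z in(('L',(50,135,100,180),.042),('M',(100,175,200,265),.046),('S',(565,625,15,78),.05)):
    u0,u1,v0,v1=w;Q=P[v0:v1,u0:u1].reshape(-1,3);Q=Q[abs(Q[:,2]-z)<.006];print('pot',n,[np.round(x,4) for x in cv2.minEnclosingCircle(Q[:,:2].astype(np.float32))],len(Q))
    m=(hsv[...,1]<40)&(hsv[...,2]>200);print('   ray',circ(c,m,w,z))
E
```

```text
large (array([0.6258, 0.13  ]), np.float64(0.0837), 183, 189) z 0.013945878265099854
small (array([0.6171, 0.042 ]), np.float64(0.0555), 124, 124) z 0.014113036493121622
medium (array([ 0.6094, -0.051 ]), np.float64(0.0694), 157, 157) z 0.014062810379342261
knob L [0.626  0.1288 0.0352] 112 ((0.626041829586029, 0.12928718328475952), 0.006977425422519445)
knob S [0.617  0.0416 0.0354] 105 ((0.6172800064086914, 0.04156336933374405), 0.0069137923419475555)
knob M [ 0.6094 -0.0508  0.0356] 109 ((0.6092790961265564, -0.05125819891691208), 0.007014823146164417)
pot L [array([0.5471, 0.3558]), np.float64(0.0408)] 819
   ray (array([0.5469, 0.356 ]), np.float64(0.0771), 164, 164)
pot M [array([0.4068, 0.3377]), np.float64(0.0338)] 495
   ray (array([0.4072, 0.338 ]), np.float64(0.063), 115, 115)
pot S [array([ 0.6026, -0.2911]), np.float64(0.0271)] 802
   ray (array([ 0.6032, -0.2911]), np.float64(0.0493), 126, 126)
```

Run:
```python
from h import *
R=down(np.radians(-5.3));print(bot.sense()['tcp_pos']);plan(((.626,.1292,.12),R),((.626,.1292,.0285),R))
```

```text
[0.48920477 0.04593609 0.29850993]
[-0.003,0.008,-0.004, 0.2581,-0.1911,0.3563]
--
[0.000,0.000,0.000, 0.0000,0.0000,0.1830]
--
```

```bash
python3 -m crank '[[0,0,0,0.2581,-0.1911,0.2,40],[0,0,0,0.2581,-0.1911,0.2,40],[0,0,0,0.2581,-0.1911,0.3563,40],[0,0,0,0.2581,-0.1911,0.3563,40],[0,0,0,0.2581,-0.1911,0.3563,40],[0,0,0,0.2581,-0.1911,0.3563,40],[0,0,0,0.2581,-0.1911,0.3563,40],[0,0,0,0.2581,-0.1911,0.3563,40]]'
python3 - <<'E'
from h import *
R=down(np.radians(-5.3));print(bot.sense()['tcp_pos']);plan(((.626,.1292,.0285),R))
E
```

```text
time_s: 16.05
tcp_pos: [0.6271, 0.1306, 0.123]
eef_rot: [[0.996, -0.093, 0.001], [-0.093, -0.996, 0.003], [0.0, -0.003, -1.0]]
ft_force: [-0.7, -0.2, 0.5]
grip_width: 0.04
grasp_force: 0.0
[0.62710175 0.1306423  0.12301334]
[-0.005,-0.001,-0.001, -0.0020,0.0036,0.1890]
--
```

```bash
python3 -m crank '[[0,0,0,-0.002,0.003,0.1,40],[0,0,0,-0.002,0.003,0.16,40],[0,0,0,-0.002,0.003,0.187,40],[0,0,0,-0.002,0.003,0.187,40],[0,0,0,-0.002,0.003,0.187,40]]'
python3 -m crank '[[0,0,0,0,0,0,0],[0,0,0,0,0,0,0],[0,0,0,0,0,0,0],[0,0,0,0,0,0,0]]'
```

```text
time_s: 16.68
tcp_pos: [0.626, 0.1301, 0.0287]
eef_rot: [[0.996, -0.092, -0.001], [-0.092, -0.996, 0.003], [-0.001, -0.003, -1.0]]
ft_force: [-0.1, 0.3, -0.5]
grip_width: 0.0402
grasp_force: 0.0
time_s: 17.18
tcp_pos: [0.6256, 0.13, 0.0284]
eef_rot: [[0.996, -0.092, -0.001], [-0.092, -0.996, 0.002], [-0.002, -0.002, -1.0]]
ft_force: [-1.7, -0.5, 7.0]
grip_width: 0.0115
grasp_force: 58.5
```

Run:
```python
from h import *
R=down(np.radians(-5.3));plan(((.626,.1295,.15),R),((.547,.356,.13),R))
```

```text
[-0.004,0.003,0.000, 0.0005,0.0003,-0.2433]
--
[0.000,0.000,0.000, -0.1992,-0.4365,0.0400]
--
```

```bash
python3 -m crank '[[0,0,0,0,0,-0.06,0],[0,0,0,0,0,-0.15,0],[0,0,0,0,0,-0.2433,0],[0,0,0,0,0,-0.2433,0],[0,0,0,0,0,-0.2433,0]]'
python3 -m crank '[[0,0,0,-0.1,-0.22,0.01,0],[0,0,0,-0.1992,-0.4365,0.04,0],[0,0,0,-0.1992,-0.4365,0.04,0],[0,0,0,-0.1992,-0.4365,0.04,0],[0,0,0,-0.1992,-0.4365,0.04,0],[0,0,0,-0.1992,-0.4365,0.04,0],[0,0,0,-0.1992,-0.4365,0.04,0],[0,0,0,-0.1992,-0.4365,0.04,0]]'
python3 - <<'E'
from m5 import *
c=cap('wrist');cv2.imwrite('pics/w6.png',c['image']);P=pts(c);s=bot.sense();print(s['tcp_pos'])
R=down(np.radians(-5.3));plan(((.547,.356,.0605),R))
Q=P.reshape(-1,3);t=s['tcp_pos'];Q=Q[(abs(Q[:,2]-(t[2]-.0145))<.004)&(np.hypot(*(Q[:,:2]-t[:2]).T)<.07)];print(len(Q),[np.round(x,4) for x in cv2.minEnclosingCircle(Q[:,:2].astype(np.float32))])
Q=P.reshape(-1,3);Q=Q[(abs(Q[:,2]-.042)<.006)&(np.hypot(*(Q[:,:2]-[.547,.356]).T)<.06)];print('rim',len(Q),[np.round(x,4) for x in cv2.minEnclosingCircle(Q[:,:2].astype(np.float32))])
E
```

```text
time_s: 17.8
tcp_pos: [0.6247, 0.1293, 0.1483]
eef_rot: [[0.996, -0.092, -0.004], [-0.092, -0.996, 0.002], [-0.004, -0.001, -1.0]]
ft_force: [0.0, 0.4, -1.2]
grip_width: 0.0109
grasp_force: 59.1
time_s: 18.8
tcp_pos: [0.5469, 0.3545, 0.1293]
eef_rot: [[0.996, -0.094, -0.003], [-0.094, -0.996, 0.002], [-0.003, -0.001, -1.0]]
ft_force: [0.3, 0.5, -1.1]
grip_width: 0.0118
grasp_force: 59.1
[0.54674769 0.35481736 0.12940233]
[-0.003,0.006,-0.003, 0.0007,-0.0022,0.1378]
--
10021 [array([0.5479, 0.3549]), np.float64(0.0423)]
rim 657 [array([0.5582, 0.3558]), np.float64(0.0382)]
```

View pics/w6.png

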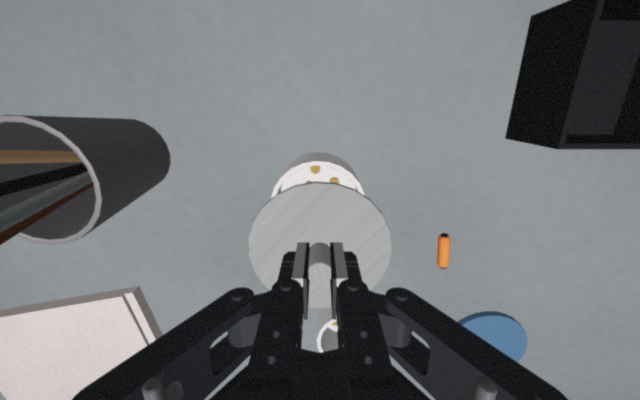

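The cover (320,240) is held level above the large pot (318,180). Lower it.

```bash
python3 -m crank '[[0,0,0,-0.002,-0.0023,0.06,0],[0,0,0,-0.002,-0.0023,0.1,0],[0,0,0,-0.002,-0.0023,0.12,0],[0,0,0,-0.002,-0.0023,0.13,0],[0,0,0,-0.002,-0.0023,0.1378,0],[0,0,0,-0.002,-0.0023,0.1378,0],[0,0,0,-0.002,-0.0023,0.1378,0]]'
```

```text
time_s: 19.73
tcp_pos: [0.5455, 0.3577, 0.0613]
eef_rot: [[0.996, -0.092, -0.002], [-0.092, -0.996, 0.003], [-0.002, -0.003, -1.0]]
ft_force: [0.2, -0.8, 1.0]
grip_width: 0.0114
grasp_force: 59.5
```

```bash
python3 -m crank '[[0,0,0,0,0.0025,0.002,0],[0,0,0,0,0.0025,0.003,0],[0,0,0,0,0.0025,0.003,0]]'
python3 -m crank '[[0,0,0,0,0,0,20],[0,0,0,0,0,0,40],[0,0,0,0,0,0,40],[0,0,0,0,0,-0.08,40],[0,0,0,0,0,-0.2,40],[0,0,0,-0.1,0,-0.25,40],[0,0,0,-0.1,0,-0.25,40],[0,0,0,-0.1,0,-0.25,40]]'
cat > chk.py <<'E'
from m5 import *
import sys
def chk(o,rd,h):
    c=cap('wrist');P=pts(c);Q=P.reshape(-1,3);Q=Q[(np.hypot(*(Q[:,:2]-o).T)<rd+.012)]
    D=Q[abs(Q[:,2]-h-.004)<.006];e=cv2.minEnclosingCircle(D[:,:2].astype(np.float32))
    A=np.c_[D[:,:2]-o,np.ones(len(D))];s=np.linalg.lstsq(A,D[:,2],rcond=None)[0]
    K=Q[Q[:,2]>h+.02];print('disc',np.round(e[0],4),round(e[1],4),'slope',s[:2].round(4),'z',np.median(D[:,2]).round(4),'want',h+.004,'knob',K.mean(0).round(4),len(K))
    return c,P
E
python3 - <<'E'
from chk import *
chk([.547,.356],.042,.042);print(bot.sense()['tcp_pos'])
R=down(np.radians(-5.3));plan(((.6093,-.051,.15),R))
E
```

```text
time_s: 20.1
tcp_pos: [0.5458, 0.3574, 0.0605]
eef_rot: [[0.996, -0.092, -0.001], [-0.092, -0.996, 0.004], [-0.001, -0.004, -1.0]]
ft_force: [1.0, -0.5, 7.6]
grip_width: 0.0115
grasp_force: 60.1
time_s: 21.1
tcp_pos: [0.4955, 0.3601, 0.184]
eef_rot: [[0.996, -0.092, -0.003], [-0.092, -0.996, 0.002], [-0.003, -0.001, -1.0]]
ft_force: [-1.3, -0.5, 0.9]
grip_width: 0.04
grasp_force: 0.0
disc [0.5466 0.3577] 0.042 slope [ 0.0007 -0.0005] z 0.0458 want 0.046 knob [0.5098 0.3594 0.2429] 16502
[0.4958606  0.35980673 0.18350686]
[-0.002,0.007,-0.001, 0.3023,0.7971,0.0653]
--
```

Large cover seated and level. Next: medium.

```bash
python3 -m crank '[[0,0,0,0.3023,0.7971,0.0653,40],[0,0,0,0.3023,0.7971,0.0653,40],[0,0,0,0.3023,0.7971,0.0653,40],[0,0,0,0.3023,0.7971,0.0653,40],[0,0,0,0.3023,0.7971,0.0653,40],[0,0,0,0.3023,0.7971,0.0653,40],[0,0,0,0.3023,0.7971,0.0653,40],[0,0,0,0.3023,0.7971,0.0653,40],[0,0,0,0.3023,0.7971,0.0653,40],[0,0,0,0.3023,0.7971,0.0653,40]]'
python3 - <<'E'
from h import *
R=down(np.radians(-5.3));print(bot.sense()['tcp_pos']);plan(((.6093,-.051,.0285),R))
E
```

```text
time_s: 22.4
tcp_pos: [0.609, -0.0484, 0.15]
eef_rot: [[0.996, -0.09, -0.004], [-0.09, -0.996, 0.003], [-0.004, -0.003, -1.0]]
ft_force: [-0.1, 0.2, -0.7]
grip_width: 0.0396
grasp_force: 0.0
[ 0.60900929 -0.04839243  0.1499992 ]
[-0.005,0.007,0.005, 0.0020,0.0058,0.2430]
--
```

```bash
python3 -m crank '[[0,0,0,0.002,0.005,0.12,40],[0,0,0,0.002,0.005,0.2,40],[0,0,0,0.002,0.005,0.242,40],[0,0,0,0.002,0.005,0.242,40],[0,0,0,0.002,0.005,0.242,40]]'
python3 -m crank '[[0,0,0,0,0,0,0],[0,0,0,0,0,0,0],[0,0,0,0,0,0,0],[0,0,0,0,0,0,0]]'
python3 -m crank '[[0,0,0,0,0,-0.06,0],[0,0,0,0,0,-0.15,0],[0,0,0,0,0,-0.2433,0],[0,0,0,0,0,-0.2433,0],[0,0,0,0,0,-0.2433,0]]'
python3 - <<'E'
from h import *
R=down(np.radians(-5.3));print(bot.sense()['tcp_pos']);plan(((.407,.338,.14),R))
E
```

```text
time_s: 23.02
tcp_pos: [0.6105, -0.0518, 0.0304]
eef_rot: [[0.996, -0.091, -0.001], [-0.091, -0.996, 0.002], [-0.001, -0.002, -1.0]]
ft_force: [0.4, -0.6, 0.7]
grip_width: 0.0398
grasp_force: 0.0
time_s: 23.52
tcp_pos: [0.6103, -0.0525, 0.0305]
eef_rot: [[0.996, -0.092, -0.001], [-0.092, -0.996, 0.002], [-0.002, -0.002, -1.0]]
ft_force: [-1.9, -0.0, 5.8]
grip_width: 0.0115
grasp_force: 58.5
time_s: 24.15
tcp_pos: [0.6094, -0.0529, 0.1505]
eef_rot: [[0.996, -0.092, -0.004], [-0.092, -0.996, 0.002], [-0.004, -0.002, -1.0]]
ft_force: [-1.2, 0.2, -1.1]
grip_width: 0.0115
grasp_force: 58.5
[ 0.60935441 -0.05288278  0.15053796]
[-0.003,0.007,0.000, -0.4749,-0.7411,0.0241]
--
```

```bash
python3 -m crank '[[0,0,0,-0.4749,-0.7411,0.0241,0],[0,0,0,-0.4749,-0.7411,0.0241,0],[0,0,0,-0.4749,-0.7411,0.0241,0],[0,0,0,-0.4749,-0.7411,0.0241,0],[0,0,0,-0.4749,-0.7411,0.0241,0],[0,0,0,-0.4749,-0.7411,0.0241,0],[0,0,0,-0.4749,-0.7411,0.0241,0],[0,0,0,-0.4749,-0.7411,0.0241,0],[0,0,0,-0.4749,-0.7411,0.0241,0],[0,0,0,-0.4749,-0.7411,0.0241,0]]'
cat > held.py <<'E'
from m5 import *
def held(o,h,rr,dz):
    c=cap('wrist');P=pts(c);t=bot.sense()['tcp_pos'];print('tcp',t)
    A=P.reshape(-1,3);Q=A[(abs(A[:,2]-(t[2]-dz+.01))<.004)&(np.hypot(*(A[:,:2]-t[:2]).T)<.07)];e=cv2.minEnclosingCircle(Q[:,:2].astype(np.float32));print('cover',len(Q),np.round(e[0],4),e[1])
    off=np.array(e[0])-t[:2];print('off',off.round(4))
    k=cap('top');B=pts(k).reshape(-1,3);Q=B[(abs(B[:,2]-h)<.006)&(np.hypot(*(B[:,:2]-o).T)<.06)];
    if len(Q):e=cv2.minEnclosingCircle(Q[:,:2].astype(np.float32));print('pot top view',len(Q),np.round(e[0],4),e[1])
    Q=A[(abs(A[:,2]-h)<.006)&(np.hypot(*(A[:,:2]-o).T)<.08)]
    if len(Q):e=cv2.minEnclosingCircle(Q[:,:2].astype(np.float32));print('pot wrist view',len(Q),np.round(e[0],4),e[1])
    plan((np.r_[np.array(o)-off,h-.006+dz],down(np.radians(-5.3))))
E
python3 - <<'E'
from held import *
held([.407,.338],.046,.033,.0265)
E
```

```text
time_s: 25.4
tcp_pos: [0.4083, 0.3361, 0.1396]
eef_rot: [[0.995, -0.095, -0.004], [-0.095, -0.996, 0.0], [-0.004, 0.0, -1.0]]
ft_force: [0.3, -0.8, -0.9]
grip_width: 0.0113
grasp_force: 58.6
tcp [0.40838551 0.33626595 0.13979461]
cover 6173 [0.4075 0.3367] 0.0352298803627491
off [-0.0009  0.0004]
pot top view 6 [0.4307 0.3174] 0.006961266975849867
pot wrist view 609 [0.4092 0.3379] 0.032531678676605225
[-0.002,0.006,-0.005, -0.0008,-0.0019,0.1470]
--
```

```bash
python3 -m crank '[[0,0,0,0,-0.001,0.06,0],[0,0,0,0,-0.001,0.1,0],[0,0,0,0,-0.001,0.125,0],[0,0,0,0,-0.001,0.137,0],[0,0,0,0,-0.001,0.137,0],[0,0,0,0,-0.001,0.137,0]]'
```

```text
time_s: 26.25
tcp_pos: [0.4078, 0.3391, 0.0725]
eef_rot: [[0.996, -0.092, -0.002], [-0.092, -0.996, 0.003], [-0.002, -0.003, -1.0]]
ft_force: [1.3, 0.4, 0.1]
grip_width: 0.0113
grasp_force: 58.6
```

```bash
python3 -m crank '[[0,0,0,0,0.0024,0,0],[0,0,0,0,0.0024,0.006,0],[0,0,0,0,0.0024,0.011,0],[0,0,0,0,0.0024,0.0145,0],[0,0,0,0,0.0024,0.0145,0]]'
python3 -m crank '[[0,0,0,0,0,0,20],[0,0,0,0,0,0,40],[0,0,0,0,0,0,40],[0,0,0,0,0,-0.08,40],[0,0,0,0,0,-0.2,40],[0,0,0,0.1,0,-0.25,40],[0,0,0,0.1,0,-0.25,40],[0,0,0,0.1,0,-0.25,40]]'
python3 - <<'E'
from h import *
R=down(np.radians(-5.3));print(bot.sense()['tcp_pos']);plan(((.617,.0418,.15),R))
c=cap('top');P=pts(c).reshape(-1,3)
for n,o,h in(('L',[.547,.356],.046),('M',[.407,.338],.05)):
    D=P[(np.hypot(*(P[:,:2]-o).T)<.06)&(abs(P[:,2]-h)<.008)];e=cv2.minEnclosingCircle(D[:,:2].astype(np.float32));print(n,np.round(e[0],4),e[1],np.median(D[:,2]),len(D))
E
```

```text
time_s: 26.88
tcp_pos: [0.4074, 0.3377, 0.0663]
eef_rot: [[0.996, -0.092, -0.002], [-0.092, -0.996, 0.001], [-0.002, -0.001, -1.0]]
ft_force: [-4.1, -4.4, 20.9]
grip_width: 0.0113
grasp_force: 60.9
time_s: 27.88
tcp_pos: [0.4569, 0.3324, 0.1888]
eef_rot: [[0.996, -0.093, -0.004], [-0.093, -0.996, 0.002], [-0.004, -0.001, -1.0]]
ft_force: [-0.9, -0.7, -1.4]
grip_width: 0.0398
grasp_force: 0.0
[0.45693024 0.33237452 0.18878056]
[-0.002,0.008,-0.000, 0.3729,0.5491,0.0753]
--
L [0.5477 0.3561] 0.04239058867096901 0.045939613094387544 430
M [0. 0.] 0.0 nan 0
  return _methods._mean(a, axis=axis, dtype=dtype,
  ret = ret.dtype.type(ret / rcount)
```

```bash
python3 -m crank '[[0,0,0,0.3729,0.5491,0.0753,40],[0,0,0,0.3729,0.5491,0.0753,40],[0,0,0,0.3729,0.5491,0.0753,40],[0,0,0,0.3729,0.5491,0.0753,40],[0,0,0,0.3729,0.5491,0.0753,40],[0,0,0,0.3729,0.5491,0.0753,40],[0,0,0,0.3729,0.5491,0.0753,40],[0,0,0,0.3729,0.5491,0.0753,40],[0,0,0,0.3729,0.5491,0.0753,40],[0,0,0,0.3729,0.5491,0.0753,40]]'
python3 - <<'E'
from h import *
R=down(np.radians(-5.3));print(bot.sense()['tcp_pos']);plan(((.617,.0418,.0285),R))
c=cap('top');P=pts(c).reshape(-1,3)
for n,o,h in(('L',[.547,.356],.046),('M',[.407,.338],.05),('S pot',[.603,-.291],.05)):
    D=P[(np.hypot(*(P[:,:2]-o).T)<.06)&(abs(P[:,2]-h)<.008)];e=cv2.minEnclosingCircle(D[:,:2].astype(np.float32));print(n,np.round(e[0],4),e[1],len(D),np.median(D[:,2]) if len(D) else 0)
E
```

```text
time_s: 29.18
tcp_pos: [0.6174, 0.0438, 0.151]
eef_rot: [[0.996, -0.09, -0.003], [-0.09, -0.996, 0.003], [-0.003, -0.002, -1.0]]
ft_force: [-0.1, -0.9, 0.4]
grip_width: 0.0402
grasp_force: 0.0
[0.61737103 0.04381465 0.15099596]
[-0.004,0.006,0.005, 0.0004,0.0046,0.2450]
--
L [0.5463 0.3579] 0.042401399463415146 505 0.04609794996138272
M [0.4216 0.361 ] 0.03519706428050995 351 0.050275598797099086
S pot [ 0.603  -0.2899] 0.02614797279238701 68 0.04951453086671087
```

```bash
python3 -m crank '[[0,0,0,0.0004,0.0035,0.12,40],[0,0,0,0.0004,0.0035,0.2,40],[0,0,0,0.0004,0.0035,0.243,40],[0,0,0,0.0004,0.0035,0.243,40],[0,0,0,0.0004,0.0035,0.243,40]]'
python3 -m crank '[[0,0,0,0,0,0,0],[0,0,0,0,0,0,0],[0,0,0,0,0,0,0],[0,0,0,0,0,0,0]]'
python3 -m crank '[[0,0,0,0,0,-0.06,0],[0,0,0,0,0,-0.15,0],[0,0,0,0,0,-0.2433,0],[0,0,0,0,0,-0.2433,0],[0,0,0,0,0,-0.2433,0]]'
python3 - <<'E'
from h import *
R=down(np.radians(-5.3));print(bot.sense()['tcp_pos']);plan(((.603,-.291,.14),R))
c=cap('top');P=pts(c).reshape(-1,3)
for n,o,h in(('M',[.407,.338],.05),('S pot',[.603,-.291],.05)):
    D=P[(np.hypot(*(P[:,:2]-o).T)<.06)&(abs(P[:,2]-h)<.008)];e=cv2.minEnclosingCircle(D[:,:2].astype(np.float32));print(n,np.round(e[0],4),e[1],len(D),np.median(D[:,2]) if len(D) else 0)
E
```

```text
time_s: 29.85
tcp_pos: [0.6187, 0.0411, 0.0308]
eef_rot: [[0.996, -0.092, -0.0], [-0.092, -0.996, 0.003], [-0.001, -0.003, -1.0]]
ft_force: [-0.4, 0.6, 0.1]
grip_width: 0.04
grasp_force: 0.0
time_s: 30.35
tcp_pos: [0.6185, 0.0409, 0.0309]
eef_rot: [[0.996, -0.092, -0.0], [-0.092, -0.996, 0.002], [-0.001, -0.002, -1.0]]
ft_force: [-1.6, 0.5, 6.6]
grip_width: 0.0113
grasp_force: 58.5
time_s: 30.98
tcp_pos: [0.6173, 0.0403, 0.1507]
eef_rot: [[0.996, -0.092, -0.003], [-0.092, -0.996, 0.002], [-0.003, -0.002, -1.0]]
ft_force: [-0.2, 0.0, -0.8]
grip_width: 0.0109
grasp_force: 58.5
[0.61733034 0.04028172 0.15065272]
[-0.003,0.007,0.000, 0.0326,0.6624,0.0201]
--
M [0.4219 0.3608] 0.034741949290037155 350 0.05016355870814293
S pot [ 0.6029 -0.29  ] 0.02609369345009327 66 0.04872920626782462
```

```bash
python3 -m crank '[[0,0,0,0.0326,0.6624,0.0201,0],[0,0,0,0.0326,0.6624,0.0201,0],[0,0,0,0.0326,0.6624,0.0201,0],[0,0,0,0.0326,0.6624,0.0201,0],[0,0,0,0.0326,0.6624,0.0201,0],[0,0,0,0.0326,0.6624,0.0201,0],[0,0,0,0.0326,0.6624,0.0201,0],[0,0,0,0.0326,0.6624,0.0201,0],[0,0,0,0.0326,0.6624,0.0201,0],[0,0,0,0.0326,0.6624,0.0201,0]]'
python3 - <<'E'
from held import *
held([.603,-.2905],.05,.026,.0268)
E
```

```text
time_s: 32.28
tcp_pos: [0.604, -0.2892, 0.1403]
eef_rot: [[0.996, -0.09, -0.003], [-0.09, -0.996, 0.003], [-0.003, -0.002, -1.0]]
ft_force: [-0.5, -0.4, -0.2]
grip_width: 0.0111
grasp_force: 58.6
tcp [ 0.60383257 -0.28960923  0.14032538]
cover 3327 [ 0.6028 -0.2885] 0.02815585769712925
off [-0.0011  0.0011]
pot top view 36 [ 0.6017 -0.2894] 0.025322167202830315
pot wrist view 572 [ 0.6037 -0.2917] 0.02581365592777729
[-0.004,0.006,0.003, 0.0014,0.0034,0.1390]
--
```

```bash
python3 -m crank '[[0,0,0,0.0005,0.0025,0.06,0],[0,0,0,0.0005,0.0025,0.1,0],[0,0,0,0.0005,0.0025,0.118,0],[0,0,0,0.0005,0.0025,0.124,0],[0,0,0,0.0005,0.0025,0.124,0],[0,0,0,0.0005,0.0025,0.124,0]]'
python3 - <<'E'
from h import *
R=down(np.radians(-5.3));print(bot.sense()['tcp_pos']);plan(((.6042,-.292,.0708),R))
E
```

```text
time_s: 33.12
tcp_pos: [0.604, -0.2921, 0.079]
eef_rot: [[0.996, -0.092, -0.002], [-0.092, -0.996, 0.002], [-0.002, -0.002, -1.0]]
ft_force: [-0.3, -0.0, 0.2]
grip_width: 0.0112
grasp_force: 58.6
[ 0.60395887 -0.29209409  0.07897688]
[-0.003,0.004,0.000, 0.0005,-0.0002,0.0164]
--
```

```bash
python3 -m crank '[[0,0,0,0,0,0.008,0],[0,0,0,0,0,0.0135,0],[0,0,0,0,0,0.0163,0],[0,0,0,0,0,0.0163,0]]'
python3 -m crank '[[0,0,0,0,0,0,20],[0,0,0,0,0,0,40],[0,0,0,0,0,0,40],[0,0,0,0,0,-0.08,40],[0,0,0,0,0,-0.2,40],[0,0,0,-0.1,0,-0.25,40],[0,0,0,-0.1,0,-0.25,40],[0,0,0,-0.1,0,-0.25,40]]'
python3 - <<'E'
from chk import *
c,P=chk([.603,-.291],.028,.05);cv2.imwrite('pics/w7.png',c['image']);np.savez('w7',**c)
E
```

```text
time_s: 33.62
tcp_pos: [0.6034, -0.2919, 0.0709]
eef_rot: [[0.996, -0.092, -0.003], [-0.092, -0.996, 0.002], [-0.003, -0.002, -1.0]]
ft_force: [-2.8, 1.3, 7.8]
grip_width: 0.0112
grasp_force: 59.4
time_s: 34.62
tcp_pos: [0.5541, -0.2875, 0.195]
eef_rot: [[0.996, -0.092, -0.003], [-0.092, -0.996, 0.002], [-0.003, -0.002, -1.0]]
ft_force: [0.4, -0.3, -1.0]
grip_width: 0.0404
grasp_force: 0.0
disc [ 0.6023 -0.2912] 0.028 slope [ 0.0001 -0.0019] z 0.0539 want 0.054000000000000006 knob [ 0.57   -0.2881  0.264 ] 10839
```

View pics/w7.png

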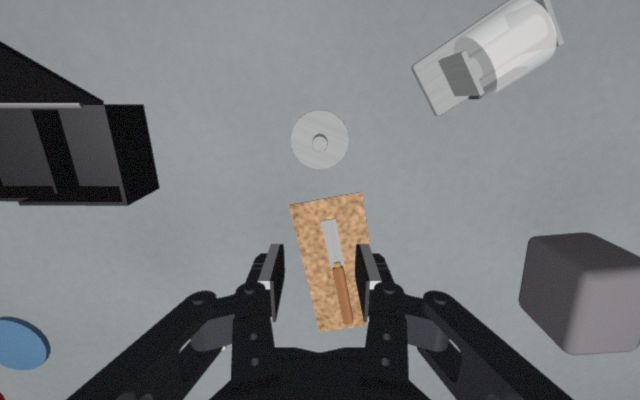

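Small cover (320,140) is seated and centred; knife (335,270) lies on the mat. Next I inspect the medium pot, which seems to have been displaced about 27 mm.

Run:
```python
from h import *
R=down(np.radians(-5.3));plan(((.46,.04,.24),R),((.37,.361,.20),R))
```

```text
[-0.005,0.007,0.001, -0.2483,-0.6347,-0.0887]
--
[0.000,0.000,0.000, -0.2385,-0.6226,0.0800]
--
```

```bash
python3 -m crank '[[0,0,0,-0.2483,-0.6347,-0.0887,40],[0,0,0,-0.2483,-0.6347,-0.0887,40],[0,0,0,-0.2483,-0.6347,-0.0887,40],[0,0,0,-0.2483,-0.6347,-0.0887,40],[0,0,0,-0.2483,-0.6347,-0.0887,40],[0,0,0,-0.2483,-0.6347,-0.0887,40],[0,0,0,-0.2483,-0.6347,-0.0887,40]]'
python3 -m crank '[[0,0,0,-0.2385,-0.6226,0.08,40],[0,0,0,-0.2385,-0.6226,0.08,40],[0,0,0,-0.2385,-0.6226,0.08,40],[0,0,0,-0.2385,-0.6226,0.08,40],[0,0,0,-0.2385,-0.6226,0.08,40],[0,0,0,-0.2385,-0.6226,0.08,40],[0,0,0,-0.2385,-0.6226,0.08,40],[0,0,0,-0.2385,-0.6226,0.08,40]]'
python3 - <<'E'
from chk import *
c,P=chk([.4216,.361],.035,.046);cv2.imwrite('pics/w8.png',c['image'])
E
```

```text
time_s: 35.55
tcp_pos: [0.4597, 0.0431, 0.2403]
eef_rot: [[0.996, -0.086, -0.003], [-0.086, -0.996, 0.003], [-0.004, -0.003, -1.0]]
ft_force: [0.4, -0.5, -0.6]
grip_width: 0.0401
grasp_force: 0.0
time_s: 36.55
tcp_pos: [0.3706, 0.3593, 0.2007]
eef_rot: [[0.996, -0.094, -0.004], [-0.094, -0.996, 0.001], [-0.004, -0.0, -1.0]]
ft_force: [-0.3, -0.2, 0.1]
grip_width: 0.0397
grasp_force: 0.0
disc [0.4224 0.3611] 0.035 slope [-0.     -0.0008] z 0.0498 want 0.05 knob [0.386  0.3619 0.2645] 13957
```

View pics/w8.png

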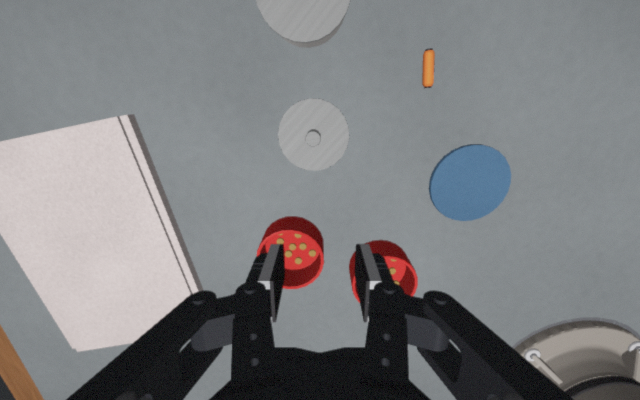

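Medium cover (313,135) is seated and level on its displaced pot. Now shut the lid from behind with closed fingers.

Run:
```python
from h import *
R=down(np.radians(-5.3));plan(((.50,.25,.27),R),((.77,.028,.27),R),((.77,.028,.13),R))
```

```text
[-0.001,0.007,-0.005, 0.2776,0.1926,-0.1392]
--
[0.000,0.000,0.000, 0.5787,0.3922,0.0000]
--
[0.000,0.000,0.000, -0.0000,-0.0000,0.2800]
--
```

```bash
python3 -m crank '[[0,0,0,0.2776,0.1926,-0.1392,0],[0,0,0,0.2776,0.1926,-0.1392,0],[0,0,0,0.2776,0.1926,-0.1392,0],[0,0,0,0.2776,0.1926,-0.1392,0],[0,0,0,0.2776,0.1926,-0.1392,0]]'
python3 -m crank '[[0,0,0,0.5787,0.3922,0,0],[0,0,0,0.5787,0.3922,0,0],[0,0,0,0.5787,0.3922,0,0],[0,0,0,0.5787,0.3922,0,0],[0,0,0,0.5787,0.3922,0,0],[0,0,0,0.5787,0.3922,0,0],[0,0,0,0.5787,0.3922,0,0],[0,0,0,0.5787,0.3922,0,0]]'
python3 - <<'E'
from h import *
R=down(np.radians(-5.3));print(bot.sense()['tcp_pos']);plan(((.77,.028,.13),R))
c=cap('top');P=pts(c).reshape(-1,3)
D=P[(abs(P[:,0]-.7)<.06)&(abs(P[:,1]-.12)<.05)&(P[:,2]>.07)&(P[:,2]<.17)];i=D[:,2].argmax();print('lid top',D[i].round(3),np.percentile(D,[2,98],0).round(3))
E
```

```text
time_s: 37.22
tcp_pos: [0.499, 0.2509, 0.2702]
eef_rot: [[0.996, -0.094, -0.003], [-0.094, -0.996, 0.002], [-0.004, -0.002, -1.0]]
ft_force: [0.1, 1.2, -0.3]
grip_width: -0.0003
grasp_force: 0.0
time_s: 38.22
tcp_pos: [0.768, 0.0324, 0.2685]
eef_rot: [[0.996, -0.089, -0.005], [-0.089, -0.996, 0.004], [-0.005, -0.003, -1.0]]
ft_force: [0.2, 0.2, 1.2]
grip_width: 0.0002
grasp_force: 0.0
[0.76797263 0.03244657 0.26853066]
[-0.006,0.010,0.006, 0.0062,0.0094,0.2770]
--
lid top [0.711 0.136 0.154] [[0.677 0.072 0.072]
 [0.715 0.168 0.147]]
```

```bash
python3 -m crank '[[0,0,0,0.0062,0.005,0.1,0],[0,0,0,0.0062,0.005,0.2,0],[0,0,0,0.0062,0.005,0.277,0],[0,0,0,0.0062,0.005,0.277,0],[0,0,0,0.0062,0.005,0.277,0]]'
python3 -m crank '[[0,0,0,-0.06,0,0,0],[0,0,0,-0.1,0,-0.002,0],[0,0,0,-0.14,0,-0.004,0],[0,0,0,-0.178,0,-0.006,0],[0,0,0,-0.205,0,-0.01,0],[0,0,0,-0.23,0,-0.014,0],[0,0,0,-0.25,0,-0.008,0],[0,0,0,-0.27,0,-0.002,0],[0,0,0,-0.27,0,-0.002,0]]'
python3 -m crank '[[0,0,0,-0.018,0,0.014,0],[0,0,0,-0.036,0,0.028,0],[0,0,0,-0.048,0,0.047,0],[0,0,0,-0.058,0,0.066,0],[0,0,0,-0.063,0,0.09,0],[0,0,0,-0.066,0,0.108,0],[0,0,0,-0.066,0,0.112,0],[0,0,0,-0.066,0,0.112,0]]'
```

```text
time_s: 38.9
tcp_pos: [0.7723, 0.029, 0.1331]
eef_rot: [[0.996, -0.091, -0.0], [-0.091, -0.996, 0.003], [-0.001, -0.003, -1.0]]
ft_force: [-0.4, 0.6, 0.9]
grip_width: 0.0002
grasp_force: 0.0
time_s: 40.02
tcp_pos: [0.6358, 0.0401, 0.1313]
eef_rot: [[0.996, -0.092, -0.005], [-0.092, -0.996, 0.002], [-0.005, -0.001, -1.0]]
ft_force: [0.2, -0.3, -0.3]
grip_width: 0.0003
grasp_force: 0.0
time_s: 41.02
tcp_pos: [0.6042, 0.0432, 0.076]
eef_rot: [[0.996, -0.092, -0.003], [-0.092, -0.996, 0.002], [-0.003, -0.002, -1.0]]
ft_force: [-1.0, 0.2, 0.1]
grip_width: -0.0001
grasp_force: 0.0
```

```bash
python3 -m crank '[[0,0,0,-0.01,0,0.003,0],[0,0,0,-0.01,0,0.005,0],[0,0,0,-0.01,0,0.006,0],[0,0,0,-0.01,0,0.006,0]]'
python3 -m crank '[[0,0,0,0,0,-0.1,0],[0,0,0,-0.1,0,-0.25,0],[0,0,0,-0.25,0,-0.4,0],[0,0,0,-0.25,0,-0.4,0],[0,0,0,-0.25,0,-0.4,0],[0,0,0,-0.25,0,-0.4,0],[0,0,0,-0.25,0,-0.4,0]]'
python3 - <<'E'
from m5 import *
c=cap('wrist');cv2.imwrite('pics/w9.png',c['image'])
for n in('wrist','top'):
    c=cap(n);P=pts(c).reshape(-1,3);print(n)
    D=P[(abs(P[:,0]-.619)<.055)&(abs(P[:,1]-.041)<.11)&(abs(P[:,2]-.064)<.02)];A=np.c_[D[:,:2]-[.619,.041],np.ones(len(D))];print('lid plane',np.linalg.lstsq(A,D[:,2],rcond=None)[0].round(4),len(D))
    for k,o,h in(('L',[.547,.357],.046),('M',[.4216,.361],.05),('S',[.603,-.291],.054)):
        D=P[(np.hypot(*(P[:,:2]-o).T)<.07)&(abs(P[:,2]-h)<.008)]
        if len(D)>30:
            e=cv2.minEnclosingCircle(D[:,:2].astype(np.float32));print(k,np.round(e[0],4),round(e[1],4),np.median(D[:,2]),len(D))
E
```

```text
time_s: 41.52
tcp_pos: [0.5997, 0.0438, 0.075]
eef_rot: [[0.996, -0.092, -0.001], [-0.092, -0.996, 0.002], [-0.001, -0.002, -1.0]]
ft_force: [-2.2, -1.6, 11.2]
grip_width: -0.0
grasp_force: 6.1
time_s: 42.4
tcp_pos: [0.4754, 0.0543, 0.2723]
eef_rot: [[0.996, -0.093, -0.005], [-0.093, -0.996, 0.002], [-0.005, -0.002, -1.0]]
ft_force: [-0.1, 1.3, 0.9]
grip_width: 0.0002
grasp_force: 0.0
wrist
lid plane [ 0.0088 -0.0017  0.0638] 18604
L [0.5461 0.3574] 0.0429 0.04566404106495392 3591
M [0.4227 0.3607] 0.0356 0.04959088763089747 1784
S [ 0.6019 -0.29  ] 0.0283 0.053951867692588834 1778
top
lid plane [ 0.0135 -0.0095  0.0633] 829
L [0.5459 0.3587] 0.0437 0.04604276521778594 499
M [0.4223 0.3608] 0.0353 0.05029511074231796 357
S [ 0.6023 -0.2899] 0.0277 0.053929581687459094 200
```

View pics/w9.png

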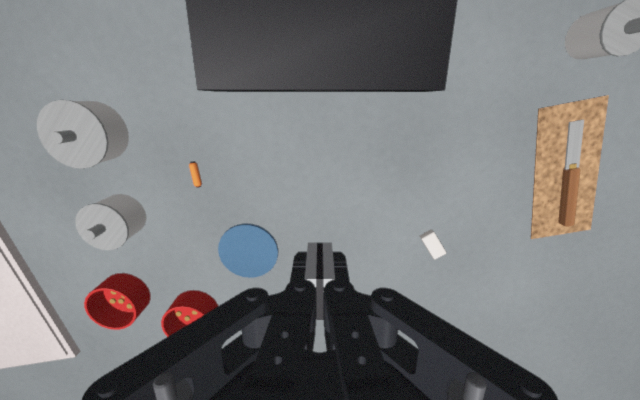

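Lid is shut (black top, front edge at row 90), all three pots are covered (72,133; 102,226; 615,30), and the knife (572,175) lies wholly on the mat. Handing in.

```bash
python3 -c "
from bench import bot
print(bot.job_done())"
```

```text
the job is handed in; nothing more can be done
None
```

The job is handed in: the lid was levered open with the knife and is shut again, all three pots wear their own covers seated and level, the knife lies flat on the mat, and I did not touch the coaster or tape holder; the hand-in returned no verdict. The medium pot moved about 27 mm once it was covered (I took it for the announced knock), and its cover stayed seated.

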